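Slide a dye canister up the sloping rest to its stop

ROBOT

A 6-joint arm with a two-finger parallel gripper is mounted at the origin on the work surface. World frame = base frame: x ahead of the robot, y to its left, z up, the work surface at z = 0. Lengths are in m, angles in degrees, forces in N, time in s.
With the tool pointing down it reaches from about 0.25 to 0.85 m from the base axis. Payload 12.5 kg.
Tool frame: the origin (TCP) lies at the very end of the fingers, on their centre line; the grasp point (between the pads) lies 19 mm behind it; z points along the fingers, y is the line along which they close (so a half turn about z gives the same grasp; the last joint's range is limited). The gripper opens to 93 mm and grips with 3 to 60 N. Pads are 15 mm wide; open, the fingers measure 128 mm over their backs; the gripper's body (75 mm by 188 mm) begins 65 mm behind the grasp point.
Start: joints at [-79.905, 20.094, 94.641, -0, 65.266, -4.847], TCP at [0.142, -0.531, 0.219] pointing down, gripper open.
Joint ranges: [-157.81, 157.81], [-45, 120.19], [0.68, 151.7], [-89.99, 269.99], [4.06, 180], [-164.3, 164.3]. Speed limits (degrees/s): [127.2, 127.2, 159.86, 180, 180, 180].

INTERFACE

Orientations are given as [roll, pitch, yaw] about the fixed x, y, z axes, in that order (R = Rz(yaw) Ry(pitch) Rx(roll)).
In Python, from bench import observe, grab_frame, calibration, job_done, boxes_of, tip_of gives the robot as it stands.
- The arm moves only by the tool move_arm, never from a script. Its argument "increments" is text: rows parted by semicolons, each of 7 numbers parted by spaces: the shift along the tool's x, y, z in mm, then the turn, a rotation vector about the tool's x, y, z in rad, then the finger opening in mm, from 0 to 93. A call has 1 to 8 rows; each row is the pose to reach, as a shift and turn from the pose commanded when the call began, along the tool's axes at that moment; what a row does not reach only later rows make up. A row lasts 1/12 s, in which the tool goes at most 41.7 mm and 7.16 degrees, less where a joint would pass 70% of its speed; a pose out of reach is approached as far as the arm can. A call with a gripper value outside its range is refused whole. The fingers move at their own pace and stop on an object; "squeeze" is the grip in N (left out, the last holds). Time passes only in rows, so rows that repeat a pose let the fingers close. It gives the time, the measured TCP pose, the force, the opening and the grip force at its end, in the units of the state.
- observe(): the state, without advancing time (a new reading comes with each control period).
- grab_frame(name): name is "side" or "top" or "wrist"; returns (picture, depth): 420x560x3 uint8, red, green, blue; 420x560 float32, m along the optical axis (not along the pixel's ray), 0 where there is no reading.
- calibration(name): a dict with "camera_matrix" (3x3 intrinsics, pixels), "rvec" (rotation vector, rad) and "tvec" (3), from world to camera coordinates, as OpenCV has them; the wrist camera has in their place "T_tool_cam" (4x4, takes a point from camera to tool coordinates, whose origin is the TCP and whose axes are the flange's). Camera axes: x right, y down, z forward; pixel columns grow to the right and rows downward; lengths in m; the calibration is good to about 2 mm. A picture is of the moment at which its call begins: read the wrist's pose just before it. calibration takes no time and is no camera call.
- job_done(): hands the job in; it is judged then, once.
Trained networks look in the newest picture that a camera, given by its name, has taken for a name from the list of things; names that differ only in an ending like _2 or _b are one class to them, and where a whole thing is asked for, a point or a joint stands for the part that bears it (a point fixed in the world has none). Each returns a list of dicts, best first, with "conf" (0 to 1); they miss things now and then, are a little off and sometimes report something else, mostly with a low value. They report only what shows in the picture. A call takes as long as a camera call. They do not tell look-alikes from the thing itself.
- boxes_of(camera, label): "bbox" ([left, top, width, height] as shares, 0 to 1, of the picture: columns of its width, rows of its height, round what is visible of it).
- tip_of(camera, label): "xy" ([column, row] as shares, 0 to 1, of the picture: columns of its width, rows of its height: a listed point, or the origin of a listed thing).
The state is a dict: "t": time; "joint_positions": joint angles; "dq": joint speeds; "joint_torque": joint torques, N m; "ee_pos": TCP position; "orientation": TCP orientation; "force": force on the tool from outside, world axes, zero at the start; "wrist_torque": the same for the moment, N m; "finger_gap": opening from 0.0 (shut) to 1.0 (fully open); "grasp_force": force on a finger pad.
Only numpy, scipy, OpenCV 4.12 (cv2) and the standard library are available. Lean on these libraries where they do the work, as an engineer would, in place of code of your own. Each camera call takes 0.05 s, during which the arm holds its last target. There are 200 camera calls.

TASK

Pick up the small flat canister and set it down at the foot of the sloping steel rest, standing lengthwise between the two side curbs, and let go of it there. Then push it up the slope, without lifting it, until you feel it meet the crossbar stop, gently so that the stop is not strained, and leave it resting against the stop. Leave the other things on the bench alone.

Things in the scene. Friction and masses are not known exactly. Their poses are not given: they have to be found in the camera images.
- canister: Flat white plastic canister, closed, 110 mm long (x), 62 wide (y), 78 high, 0.4 to 0.8 kg; origin at the centre of its underside, z up. On top, on its middle line, a grip bar (10 mm thick, x -35 to 17 mm, top at 92 mm) and a black cap (26 mm across, centre at x 36 mm, top at 90 mm). Grip it across its flat sides. Either end may lead up the slope.
- deck: Steel deck of the sloping rest, fixed. Origin on its surface, middle of its low end, 8 mm above the bench; x points up the slope, y across, z square to it. 340 mm long, rising at 9 degrees (0.157 rad). Side curbs stand 14 mm above it along its whole length, the channel between is 74 mm wide. A canister let go on the deck stays put by friction.
- foot_spot (a point): Point on the deck's surface, on its middle line 70 mm from the low end: a good place to set the canister's origin down. The foot area ends at a thin line across the deck 150 mm from the low end; set down, the canister's origin must be 40 to 130 mm from the low end.
- deck_top (a point): Point on the deck's surface, middle of its high end. Below it a dark steel crossbar stop, 36 mm high, is clamped across the deck, with a rubber buffer as its face (gives 1 mm per 5 N). Face 235 to 295 mm from the low end, not measured: find it by touch or sight. Sliding the canister takes a 2 to 9 N push; the stop stands 15 N on top of that.
- mug: Bystander: dark steel mug, 84 mm across, 95 mm high, on a low bench scale; origin at the centre of its underside. Leave alone.
- bottle: Bystander: grey bottle, 66 mm across, 170 mm high, beyond the rest; origin at the centre of its underside. Leave alone.
- brush: Bystander: brush lying flat on the bench beyond the rest; origin at the underside near its middle. Leave alone.
Not all that is in view belongs to the job. Of the things that look like the canister, take the one that is nearest to the robot's base at the start.

How it is judged:
By the outcome, as a careful person would: the job done as asked, in the order asked, and still so for the second after the job is handed in, with the robot touching nothing.
It also fails if it takes over 64 s, if anything falls off the work surface, if the arm or the gripper's body presses on something with over 40 N, if the wrist force passes 120 N, or if a joint passes its speed limit or range.

## Working session

There is one attempt and no reset: what is moved stays moved. The work goes in short steps, Python scripts to look and compute and a tool call to move; the robot and the scene stay as the last step left them, time stands still between calls to the robot, and variables do not carry over. Pictures are saved under pics/ and viewed, at most 10 in all, crops included, and the job is handed in when it is done.

Besides the shell and the picture viewer there is one more tool, called as name(argument=value, ...) on one line, values as JSON. move_arm: Moves the arm, as the interface text tells. Its arguments: {"type":"object","properties":{"increments":{"type":"string"},"squeeze":{"type":"number"}},"required":["increments"]}

```bash
mkdir -p pics
cat > h.py <<'E'
import numpy as np, cv2
from bench import *
from scipy.spatial.transform import Rotation as R
def cam(name, st=None):
    c=calibration(name); K=np.array(c["camera_matrix"])
    if "rvec" in c:
        T=np.eye(4);T[:3,:3]=cv2.Rodrigues(np.array(c["rvec"],float))[0];T[:3,3]=np.ravel(c["tvec"]);T=np.linalg.inv(T)
    else:
        W=np.eye(4);W[:3,:3]=R.from_euler('xyz',st["orientation"],degrees=True).as_matrix();W[:3,3]=st["ee_pos"];T=W@np.array(c["T_tool_cam"])
    return K,T
def cloud(name):
    st=observe();im,d=grab_frame(name);K,T=cam(name,st)
    v,u=np.mgrid[:420,:560]
    P=np.stack([(u-K[0,2])/K[0,0]*d,(v-K[1,2])/K[1,1]*d,d],-1)@T[:3,:3].T+T[:3,3]
    P[d==0]=np.nan
    return im,d,P
E
python3 - <<'E'
from h import *
st=observe();print(st)
ims=[]
for n in("side","top"):
    im,d,P=cloud(n);np.save(n+'P.npy',P);np.save(n+'im.npy',im)
    cv2.imwrite(f'pics/{n}0.png',im[...,::-1])
    for l in("canister","deck","mug","bottle","brush"):
        for b in boxes_of(n,l):
            if b['conf']<.2: continue
            x,y,w,h=np.array(b['bbox'])*[560,420,560,420];c=P[int(y+h/2),int(x+w/2)]
            print(n,l,round(b['conf'],2),np.round([x,y,w,h]),c.round(3))
    for l in("canister","foot_spot","deck_top","deck"):
        for b in tip_of(n,l):
            if b['conf']<.2: continue
            x,y=np.array(b['xy'])*[560,420];print(n,'tip',l,round(b['conf'],2),round(x),round(y),P[min(int(y),419),min(int(x),559)].round(3))
E
```

```text
{'t': 0.0, 'joint_positions': array([-7.99056099e+01,  2.01237479e+01,  9.46768117e+01,  1.17827828e-04,
        6.52641833e+01, -4.84594704e+00]), 'dq': array([-0.06256703, -0.02393621,  0.02638034, -0.00247798,  0.01167542,
       -0.06510686]), 'joint_torque': array([-8.73525892e-05, -4.97323644e+01, -2.85257399e+01,  6.98358589e-02,
        2.57805234e-02, -7.54313714e-05]), 'ee_pos': array([ 0.14177496, -0.53106427,  0.21810798]), 'orientation': array([-1.79935498e+02, -5.57585758e-03,  1.49402846e+01]), 'force': array([-0.07056222,  0.12155359,  0.04076129]), 'wrist_torque': array([-0.04485694,  0.02528465,  0.03494332]), 'grasp_force': 0.0, 'finger_gap': 0.9995155893728074}
side canister 0.85 [273. 345.  53.  56.] [0.51  0.501 0.082]
side canister 0.73 [274. 288.  32.  54.] [0.535 0.352 0.08 ]
side canister 0.59 [221. 323.  37.  53.] [0.652 0.448 0.077]
side deck 0.91 [283. 179.  47.  94.] [ 0.493 -0.008  0.032]
side mug 0.89 [285. 116.  26.  31.] [ 0.527 -0.39   0.135]
side bottle 0.92 [214. 241.  30.  55.] [0.706 0.238 0.118]
side brush 0.74 [209. 195.  24.  49.] [ 0.773 -0.
[... 439 characters left out ...]
er 0.84 [ 95. 171.  47.  34.] [0.657 0.417 0.085]
top canister 0.68 [ 77. 218.  39.  44.] [0.505 0.473 0.081]
top deck 0.72 [211. 223. 117.  50.] [ 0.484 -0.017  0.042]
top deck 0.61 [252. 143.  64.  19.] [ 0.78  -0.061  0.013]
top mug 0.63 [392. 217.  46.  32.] [ 0.527 -0.436  0.059]
top bottle 0.67 [177. 153.  26.  31.] [0.705 0.208 0.13 ]
top bottle 0.63 [127. 217.  46.  31.] [0.528 0.321 0.081]
top tip canister 0.85 122 191 [0.647 0.403 0.092]
top tip canister 0.65 156 233 [0.525 0.307 0.082]
top tip canister 0.65 100 242 [0.503 0.462 0.078]
top tip foot_spot 0.86 239 240 [0.51  0.072 0.024]
top tip deck_top 0.62 324 253 [ 0.471 -0.172  0.055]
top tip deck 0.6 215 233 [0.532 0.147 0.009]
```

View pics/side0.png

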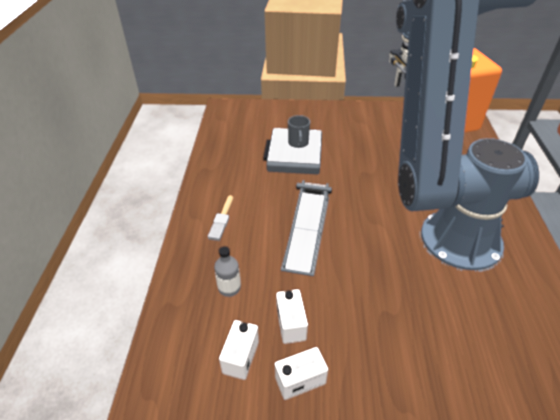

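View pics/top0.png

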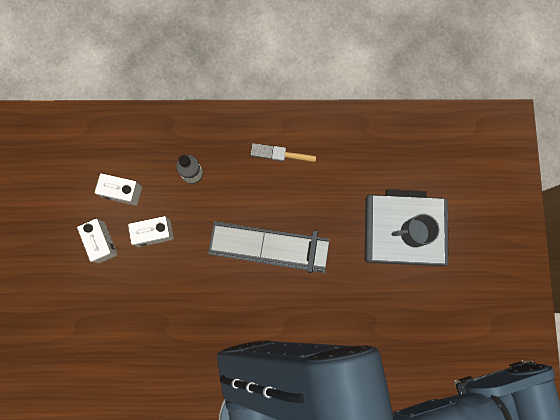

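Both views show three white canisters. The one at top-view pixel (150,231), side-view (291,316), is nearest the base, with its cap toward −y. The rest runs from its low end at (213,238) to the crossbar at about (314,252) in the top view. Next I fit the geometry.

```bash
cat > fit.py <<'E'
from h import *
def rect(P,z0,z1,c,r):
    Q=P.reshape(-1,3);Q=Q[np.isfinite(Q).all(1)];Q=Q[(Q[:,2]>z0)&(Q[:,2]<z1)&(np.hypot(*(Q[:,:2]-c).T)<r)]
    (cx,cy),(w,h),a=cv2.minAreaRect((Q[:,:2]*1000).astype(np.float32))
    if w<h:w,h,a=h,w,a+90
    return len(Q),round(cx,1),round(cy,1),round(w,1),round(h,1),round(a%180,1)
E
python3 - <<'E'
from fit import *
for n in("top","side"):
    P=np.load(n+'P.npy');im=np.load(n+'im.npy').astype(int)
    print(n,'can',rect(P,.07,.084,(.53,.325),.08))
    # white deck pixels
    m=(im.min(-1)>150)&(abs(P[...,1])<.2)&(abs(P[...,0]-.5)<.08)&(P[...,2]<.07)
    Q=P[m];c=Q.mean(0);U,S,V=np.linalg.svd(Q-c);nrm=V[2]*np.sign(V[2,2]);print('deck',len(Q),c.round(4),'n',nrm.round(3),'ax',V[0].round(3),np.degrees(np.arccos(nrm[2])))
    print('whole',rect(P,.004,.2,(.5,0),.2), rect(np.where(m[...,None],P,np.nan),-.1,.2,(.5,0),.3))
    D=(im.max(-1)<70)&(P[...,2]>.06)&(P[...,1]<-.05)&(P[...,1]>-.2)&(abs(P[...,0]-.48)<.08)
    print('bar',D.sum(),P[D].mean(0).round(3),P[D].min(0).round(3),P[D].max(0).round(3))
    cap=(im.max(-1)<80)&(P[...,2]>.07)&(np.hypot(P[...,0]-.53,P[...,1]-.325)<.08);print('cap',cap.sum(),P[cap].mean(0))
E
```

```text
top can (689, 534.3, 327.1, 110.9, 63.5, 102.0)
deck 2597 [ 0.4932 -0.0103  0.0339] n [0.029 0.153 0.988] ax [-0.163 -0.974  0.156] 8.979321127698801
whole (5337, 499.5, -0.5, 396.2, 395.3, 89.7) (2597, 492.4, -15.6, 335.9, 72.5, 80.5)
bar 101 [ 0.471 -0.135  0.081] [ 0.413 -0.179  0.06 ] [ 0.532 -0.079  0.094]
cap 59 [0.54065365 0.29117088 0.0895542 ]
side can (778, 533.3, 330.0, 111.5, 62.5, 102.0)
deck 2045 [0.4957 0.0173 0.0329] n [0.066 0.151 0.986] ax [-0.16  -0.974  0.16 ] 9.482813944735577
whole (4153, 500.6, 3.4, 395.8, 382.6, 172.3) (2045, 487.1, -13.4, 344.9, 86.6, 80.8)
bar 71 [ 0.472 -0.127  0.078] [ 0.416 -0.14   0.066] [ 0.526 -0.119  0.088]
cap 38 [0.5405669  0.29733802 0.09164164]
```

```bash
cat >> h.py <<'E'
LOW=np.array([.5201,.1501,.008]); YAW=-99.5
def deckR():  # tool z into the deck, tool x down the slope
    a=np.radians(YAW);h=np.array([np.cos(a),np.sin(a),0]);t=np.radians(9)
    x=h*np.cos(t)+[0,0,np.sin(t)];n=-h*np.sin(t)+[0,0,np.cos(t)];return x,n
def deckpose(s,hgt,side=0):
    x,n=deckR();y=np.cross(n,x);return LOW+s*x+n*hgt+side*y, R.from_matrix(np.c_[-x,np.cross(-n,-x),-n])
def downpose(p,yaw): return np.array(p),R.from_euler('xyz',[180,0,yaw],degrees=True)
def inc(p,Rt):
    st=observe();W=R.from_euler('xyz',st["orientation"],degrees=True)
    print('mm',(W.inv().apply(p-st["ee_pos"])*1000).round(1),'rad',(W.inv()*Rt).as_rotvec().round(3))
def dc():
    st=observe();x,n=deckR();y=np.cross(n,x);q=(st["ee_pos"]-LOW)*1000;f=st["force"]
    print('t',st['t'],'deck s,side,h',np.round([q@x,q@y,q@n],1),'F s,side,n',np.round([f@x,f@y,f@n],2),'gap',st['finger_gap']*93,'grip',st['grasp_force'])
E
python3 -c "
from h import *
inc(*downpose([.534,.328,.25],102))"
```

```text
mm [ 600.5 -729.1  -31.3] rad [-0.    -0.    -1.519]
```

move_arm(increments="75 -91 -31 0 0 -0.12 93;150 -182 -31 0 0 -0.24 93;225 -273 -31 0 0 -0.36 93;300 -364 -31 0 0 -0.48 93;300 -364 -31 0 0 -0.6 93;300 -364 -31 0 0 -0.72 93;300 -364 -31 0 0 -0.76 93;300 -364 -31 0 0 -0.76 93")

```text
t: 1.67
ee_pos: [0.2798, -0.2281, 0.2444]
orientation: [180.0, 0.0, 58.6]
force: [0.8, -0.5, -0.2]
finger_gap: 1.002
grasp_force: 0.0
```

```bash
python3 -c "
from h import *
inc(*downpose([.534,.328,.25],102))"
```

```text
mm [607.1 -72.5  -5.7] rad [ 0.001  0.    -0.757]
```

move_arm(increments="607 -72 -6 0 0 -0.757 93;607 -72 -6 0 0 -0.757 93;607 -72 -6 0 0 -0.757 93;607 -72 -6 0 0 -0.757 93;607 -72 -6 0 0 -0.757 93;607 -72 -6 0 0 -0.757 93;607 -72 -6 0 0 -0.757 93;607 -72 -6 0 0 -0.757 93")

```text
t: 2.33
ee_pos: [0.4195, 0.0752, 0.2477]
orientation: [180.0, 0.0, 102.0]
force: [1.0, -0.9, -0.2]
finger_gap: 0.996
grasp_force: 0.0
```

```bash
python3 -c "
from h import *
inc(*downpose([.534,.328,.25],102))"
```

```text
mm [223.6 164.4  -2.2] rad [ 0.001  0.    -0.001]
```

move_arm(increments="223 164 -2 0 0 0 93;223 164 -2 0 0 0 93;223 164 -2 0 0 0 93;223 164 -2 0 0 0 93;223 164 -2 0 0 0 93;223 164 -2 0 0 0 93;223 164 -2 0 0 0 93;223 164 -2 0 0 0 93")

```text
t: 3.0
ee_pos: [0.5346, 0.3288, 0.2485]
orientation: [180.0, -0.0, 102.0]
force: [0.3, 0.0, 0.4]
finger_gap: 1.002
grasp_force: 0.0
```

Run:
```python
from fit import *
im,d,P=cloud("wrist");print(rect(P,.07,.086,(.533,.328),.075));cv2.imwrite('pics/w1.png',im[...,::-1])
inc(*downpose([.534,.328,.25],102))
```

```text
(6280, 534.4, 329.6, 109.5, 62.2, 101.9)
mm [ 1.4  0.4 -1.5] rad [-0.001  0.    -0.   ]
```

View pics/w1.png

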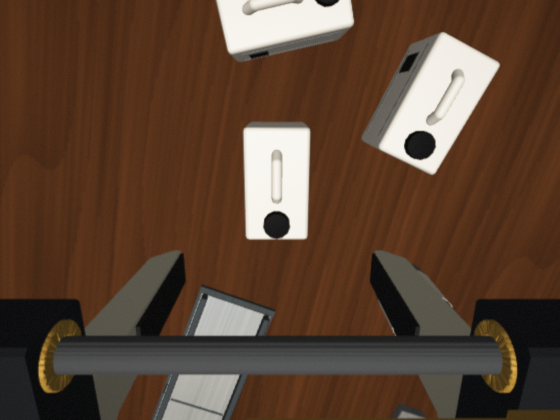

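The canister sits at (277,180), straight between the fingers, and the wrist fit agrees to about 1 mm. Descending.

move_arm(increments="0 0 40 0 0 0 93;0 0 80 0 0 0 93;0 0 120 0 0 0 93;0 0 150 0 0 0 93;0 0 180 0 0 0 93;0 0 200 0 0 0 93;0 0 206 0 0 0 93;0 0 206 0 0 0 93")

```text
t: 3.72
ee_pos: [0.533, 0.3237, 0.0425]
orientation: [-179.9, 0.0, 101.8]
force: [-0.5, 0.0, -0.5]
finger_gap: 1.002
grasp_force: 0.0
```

move_arm(increments="0 0 0 0 0 0 50;0 0 0 0 0 0 50;0 0 0 0 0 0 50;0 0 0 0 0 0 50;0 0 0 0 0 0 50;0 0 0 0 0 0 50;0 0 0 0 0 0 50;0 0 0 0 0 0 50", squeeze=30)

```text
t: 4.38
ee_pos: [0.5343, 0.325, 0.0442]
orientation: [179.9, -0.0, 101.9]
force: [1.1, -0.5, 5.9]
finger_gap: 0.664
grasp_force: 30.0
```

move_arm(increments="0 0 -15 0 0 0 50;0 0 -40 0 0 0 50;0 0 -70 0 0 0 50;0 0 -100 0 0 0 50;0 0 -110 0 0 0 50;0 0 -110 0 0 0 50;0 0 -110 0 0 0 50")

```text
t: 4.97
ee_pos: [0.5331, 0.3245, 0.1518]
orientation: [-179.9, 0.0, 101.9]
force: [-0.5, 0.0, -6.5]
finger_gap: 0.665
grasp_force: 30.0
```

Run:
```python
from fit import *
print(observe()['ee_pos'],observe()['force'])
im,d,P=cloud("wrist");p=observe()['ee_pos']
Q=P.reshape(-1,3);z=Q[(np.hypot(*(Q[:,:2]-p[:2]).T)<.06)&(Q[:,2]>p[2]+.01)&(Q[:,2]<p[2]+.06)][:,2];print(np.percentile(z,[10,50,90])-p[2])
print(rect(P,p[2]+.028,p[2]+.044,p[:2],.075));cv2.imwrite('pics/w2.png',im[...,::-1])
inc(*deckpose(.07,.12))
```

```text
[0.53306302 0.3244694  0.15183599] [-0.53891865  0.02263211 -6.53547867]
[0.03278492 0.03410933 0.04702784]
(28617, 532.8, 329.3, 109.8, 94.2, 101.8)
mm [-214.7  -66.5   14. ] rad [ 0.026 -0.154  0.372]
```

View pics/w2.png

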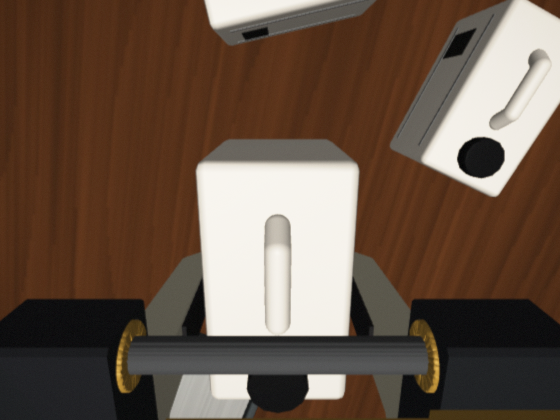

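The canister is held straight (grip bar at (278,270)). Its underside is 44 mm below the TCP and its origin 5 mm toward tool +x. Moving above the foot with the tilt set to the slope.

move_arm(increments="-40 -12 2 0.005 -0.03 0.07 50;-80 -25 3 0.01 -0.06 0.15 50;-120 -37 3 0.016 -0.093 0.22 50;-160 -50 3 0.02 -0.123 0.3 50;-190 -60 3 0.026 -0.154 0.372 50;-215 -66 3 0.026 -0.154 0.372 50;-215 -66 3 0.026 -0.154 0.372 50;-215 -66 3 0.026 -0.154 0.372 50")

```text
t: 5.68
ee_pos: [0.5125, 0.0998, 0.1487]
orientation: [180.0, 8.9, 80.4]
force: [-0.5, 0.6, -6.7]
finger_gap: 0.667
grasp_force: 30.0
```

Run:
```python
from fit import *
dc();inc(*deckpose(.075,.1))
x,n=deckR();y=np.cross(n,x)
for nm in("wrist","side","top"):
    im,d,P=cloud(nm);cv2.imwrite(f'pics/{nm}3.png',im[...,::-1])
    L=(P-LOW)*1000;s,l,h=L@x,L@y,L@n
    # curb tops, deck surface
    for a,b in((0,40),(40,80),(80,150),(150,220)):
        m=(s>a)&(s<b)&(abs(l)<60)&(h>9)&(h<19);
        w=(s>a)&(s<b)&(abs(h)<6)&(abs(l)<60)&(im.min(-1)>140)
        if m.sum()>20: print(nm,a,'curb l',np.percentile(l[m&(l<0)],[2,50,98]).round(1) if (m&(l<0)).sum()>5 else '',np.percentile(l[m&(l>0)],[2,50,98]).round(1) if (m&(l>0)).sum()>5 else '', m.sum(),np.median(h[m]).round(1))
        if w.sum()>20: print('  deck l',np.percentile(l[w],[1,99]).round(1),'h',np.median(h[w]).round(1),'smin',s[w].min().round(1))
```

```text
t 5.6833 deck s,side,h [ 72.2   0.8 131. ] F s,side,n [-1.5  -0.63 -6.54] gap 62.03360361992808 grip 29.998621344566345
mm [-2.8 -0.8 31. ] rad [-0.    -0.001 -0.002]
wrist 0 curb l [-45.3 -41.3 -37.6] [36.3 40.1 44.1] 666 13.3
  deck l [-36.8  35.3] h -0.3 smin 0.0
side 0 curb l [-46.  -42.5 -38.4] [35.9 39.5 43.7] 62 15.2
  deck l [-49.   35.7] h 1.7 smin 0.1
side 40 curb l [-45.5 -41.7 -38.2] [36.3 39.6 44. ] 40 15.9
  deck l [-46.3  35.6] h 1.6 smin 40.1
side 80 curb l [-45.7 -42.1 -37.9]  47 15.2
  deck l [-46.5 -21.9] h 1.9 smin 80.9
  deck l [-46.6 -25.1] h 2.2 smin 150.2
top 80 curb l [-45.  -41.3 -37. ] [36.8 40.7 45.1] 95 13.3
  deck l [-35.1  35.6] h -0.1 smin 80.4
top 150 curb l [-44.8 -40.3 -37. ] [32.5 40.9 44.9] 121 13.7
  deck l [-34.7  35.7] h -0.2 smin 151.3
```

View pics/wrist3.png

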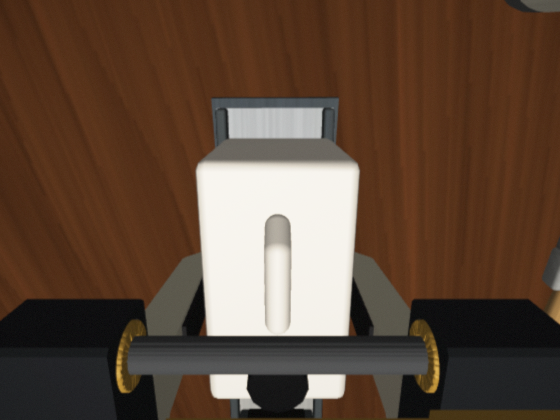

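The deck model matches the near view: curbs at ±41 mm, and the canister lined up in the channel with the deck's low end at (275,105). Lowering.

move_arm(increments="-3 -1 20 0 0 0 50;-3 -1 40 0 0 0 50;-3 -1 60 0 0 0 50;-3 -1 70 0 0 0 50;-3 -1 76 0 0 0 50;-3 -1 80 0 0 0 50;-3 -1 80 0 0 0 50;-3 -1 80 0 0 0 50")

```text
t: 6.5
ee_pos: [0.5106, 0.0861, 0.0724]
orientation: [179.8, 8.9, 80.5]
force: [0.5, -0.0, -6.3]
finger_gap: 0.662
grasp_force: 30.0
```

```bash
python3 -c "
from h import *
dc()"
```

```text
t 6.5 deck s,side,h [74.   1.2 53.5] F s,side,n [-1.04  0.48 -6.22] gap 61.565233239870395 grip 29.998789429664612
```

move_arm(increments="0 -1 2 0 0 0 50;0 -1 4 0 0 0 50;0 -1 5 0 0 0 50;0 -1 6 0 0 0 50;0 -1 7 0 0 0 50;0 -1 7 0 0 0 50")

```text
t: 7.0
ee_pos: [0.5089, 0.0849, 0.0648]
orientation: [179.8, 8.9, 80.5]
force: [-0.9, 0.3, -6.4]
finger_gap: 0.663
grasp_force: 30.0
```

```bash
python3 -c "
from h import *
dc()"
```

```text
t 7.0 deck s,side,h [74.2 -0.3 45.7] F s,side,n [-1.17 -0.93 -6.27] gap 61.656014823759016 grip 29.99870538711548
```

move_arm(increments="0 0 0.5 0 0 0 50;0 0 1 0 0 0 50;0 0 1 0 0 0 50")

```text
t: 7.25
ee_pos: [0.5089, 0.0848, 0.0639]
orientation: [179.8, 8.9, 80.5]
force: [1.1, 0.5, -6.7]
finger_gap: 0.666
grasp_force: 30.0
```

move_arm(increments="0 0 0.5 0 0 0 50;0 0 1 0 0 0 50;0 0 1 0 0 0 50")

```text
t: 7.5
ee_pos: [0.5091, 0.0849, 0.0635]
orientation: [179.8, 8.9, 80.5]
force: [-1.7, 3.2, 3.6]
finger_gap: 0.661
grasp_force: 30.0
```

Contact felt, so I release: reduce the squeeze, then open.

move_arm(increments="0 0 0 0 0 0 50;0 0 0 0 0 0 50;0 0 0 0 0 0 75;0 0 0 0 0 0 90;0 0 0 0 0 0 90;0 0 0 0 0 0 90;0 0 0 0 0 0 90", squeeze=5)

```text
t: 8.08
ee_pos: [0.5089, 0.0845, 0.0629]
orientation: [179.8, 8.9, 80.5]
force: [-0.3, -0.0, -0.1]
finger_gap: 0.952
grasp_force: 0.0
```

```bash
python3 -c "
from h import *
dc()"
```

```text
t 8.0833 deck s,side,h [74.3 -0.2 43.8] F s,side,n [ 0.03 -0.26 -0.1 ] gap 88.50286555560169 grip 0.0
```

move_arm(increments="0 0 -20 0 0 0 93;0 0 -45 0 0 0 93;0 0 -75 0 0 0 93;30 0 -75 0 0 0 93;60 0 -75 0 0 0 60;92 0 -75 0 0 0 20;92 0 -75 0 0 0 20;92 0 -75 0 0 0 20")

```text
t: 8.75
ee_pos: [0.5254, 0.1867, 0.1224]
orientation: [179.9, 8.9, 80.6]
force: [0.4, 0.6, -0.0]
finger_gap: 0.766
grasp_force: 0.0
```

```bash
python3 - <<'E'
from fit import *
dc()
x,n=deckR();y=np.cross(n,x)
for nm in("side","top"):
    im,d,P=cloud(nm);cv2.imwrite(f'pics/{nm}4.png',im[...,::-1])
    L=(P-LOW)*1000;s,l,h=L@x,L@y,L@n
    Q=np.stack([s,l,h],-1)/1000
    w=(im.min(-1)>140)
    print(nm,rect(np.where(w[...,None],Q,np.nan),.07,.086,(.07,0),.09))
    b=(s>200)&(s<330)&(abs(l)<40)&(h>28)&(h<42)&(im.max(-1)<100);print('bar s',b.sum(),np.percentile(s[b],[2,20,50,80,98]).round(0))
E
python3 - <<'E'
import cv2
a=cv2.imread('pics/top4.png')[180:300,120:400];b=cv2.imread('pics/side4.png')[160:360,200:360]
import numpy as np
cv2.imwrite('pics/c4.png',np.hstack([cv2.resize(a,(480,206)),cv2.copyMakeBorder(cv2.resize(b,(165,206)),0,0,0,0,0)]))
E
```

```text
t 8.75 deck s,side,h [-18.6  -0.8 118.7] F s,side,n [-0.67  0.34  0.08] gap 71.24764848819125 grip 0.0
side (203, 35.6, 2.1, 58.9, 47.7, 90.6)Traceback (most recent call last):
  File "<stdin>", line 10, in <module>
    return _quantile_unchecked(
        a, q, axis, out, overwrite_input, method, keepdims, weights)
    return _ureduce(a,
                    func=_quantile_ureduce_func,
    ...<5 lines>...
                    overwrite_input=overwrite_input,
                    method=method)
    r = func(a, **kwargs)
    result = _quantile(arr,
                       quantiles=q,
    ...<2 lines>...
                       out=out,
                       weights=wgt)
    slices_having_nans = np.isnan(arr[-1, ...])
                                  ~~~^^^^^^^^^
IndexError: index -1 is out of bounds for axis 0 with size 0
[ WARN:0@0.007] global loadsave.cpp:275 findDecoder imread_('pics/top4.png'): can't open/read file: check file path/integrity
Traceback (most recent call last):
TypeError: 'NoneType' object is not subscriptable
```

move_arm(increments="0 0 0 0 0 0 15;0 0 0 0 0 0 15;0 0 30 0 0 0 15;0 0 60 0 0 0 15;0 0 80 0 0 0 15;0 0 90 0 0 0 15;0 0 90 0 0 0 15;0 0 90 0 0 0 15")

```text
t: 9.47
ee_pos: [0.524, 0.1717, 0.0345]
orientation: [179.8, 8.9, 80.4]
force: [-0.0, -0.4, -0.7]
finger_gap: 0.178
grasp_force: 0.0
```

Run:
```python
from fit import *
dc()
x,n=deckR();y=np.cross(n,x)
im,d,P=cloud("top")
cv2.imwrite('pics/c4.png',cv2.resize(im[180:300,120:400,::-1],(700,300)))
L=(P-LOW)*1000;s,l,h=L@x,L@y,L@n
Q=np.stack([s,l,h],-1)/1000
w=(im.min(-1)>140)
print(rect(np.where(w[...,None],Q,np.nan),.07,.086,(.07,0),.09))
b=(s>200)&(s<330)&(abs(l)<36)&(h>28)&(h<42);print('bar s',b.sum(),s[b].min(),s[b].max())
```

```text
t 9.4667 deck s,side,h [-17.5   0.3  29.6] F s,side,n [ 0.24  0.05 -0.75] gap 16.523153812876696 grip 0.0
(693, 71.2, 0.6, 110.0, 61.7, 179.5)
bar s 156 287.35298381400446 307.5062905366286
```

View pics/c4.png

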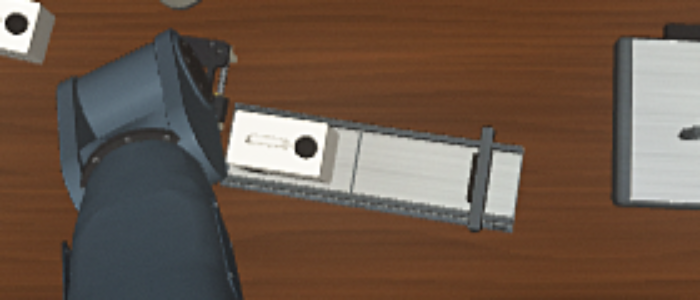

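Canister at s = 71 mm and aligned, inside the foot area (line at (357,160)). The crossbar body starts at s ≈ 287 mm, with the buffer in front of it at about (472,178). Now pushing.

move_arm(increments="-6 0 0 0 0 0 15;-12 0 0 0 0 0 15;-17 0 0 0 0 0 15;-21 0 0 0 0 0 15;-24 0 0 0 0 0 15;-27 0 0 0 0 0 15;-30 0 0 0 0 0 15;-33 0 0 0 0 0 15")

```text
t: 10.18
ee_pos: [0.5187, 0.1403, 0.0394]
orientation: [179.7, 8.8, 80.5]
force: [0.6, 6.6, 1.2]
finger_gap: 0.159
grasp_force: 3.1
```

```bash
python3 -c "
from h import *
dc()"
```

```text
t 10.1833 deck s,side,h [14.7  0.3 29.5] F s,side,n [-6.31 -0.49  2.17] gap 14.827898541607448 grip 3.1331730633974075
```

move_arm(increments="-3 0 0 0 0 0 15;-6 0 0 0 0 0 15;-9 0 0 0 0 0 15;-12 0 0 0 0 0 15;-15 0 0 0 0 0 15;-18 0 0 0 0 0 15")

```text
t: 10.68
ee_pos: [0.5159, 0.1228, 0.0422]
orientation: [179.7, 8.8, 80.5]
force: [0.5, 6.2, 1.9]
finger_gap: 0.163
grasp_force: 3.2
```

```bash
python3 -c "
from h import *
dc()"
```

```text
t 10.6833 deck s,side,h [32.6  0.3 29.5] F s,side,n [-5.8  -0.53  2.84] gap 15.139203382613179 grip 3.249380551278591
```

move_arm(increments="-4 0 0 0 0 0 15;-9 0 0 0 0 0 15;-15 0 0 0 0 0 15;-21 0 0 0 0 0 15;-27 0 0 0 0 0 15;-33 0 0 0 0 0 15;-39 0 0 0 0 0 15;-44 0 0 0 0 0 15")

```text
t: 11.35
ee_pos: [0.5087, 0.0797, 0.0491]
orientation: [179.7, 8.8, 80.5]
force: [1.2, 7.3, 2.2]
finger_gap: 0.161
grasp_force: 3.6
```

move_arm(increments="-5 0 0 0 0 0 15;-11 0 0 0 0 0 15;-17 0 0 0 0 0 15;-23 0 0 0 0 0 15;-29 0 0 0 0 0 15;-35 0 0 0 0 0 15;-40 0 0 0 0 0 15;-44 0 0 0 0 0 15")

```text
t: 12.02
ee_pos: [0.5016, 0.0369, 0.056]
orientation: [179.7, 8.8, 80.5]
force: [0.8, 9.1, 3.1]
finger_gap: 0.161
grasp_force: 4.0
```

Run:
```python
from fit import *
dc()
x,n=deckR();y=np.cross(n,x)
im,d,P=cloud("top")
cv2.imwrite('pics/c5.png',cv2.resize(im[180:300,120:400,::-1],(700,300)))
L=(P-LOW)*1000;s,l,h=L@x,L@y,L@n
w=(im.min(-1)>140)&(h>70)&(h<86)&(abs(l)<40);print('can s',s[w].min(),s[w].max(),'l',l[w].min(),l[w].max())
```

```text
t 12.0167 deck s,side,h [120.8   0.4  29.5] F s,side,n [-8.46 -0.71  4.52] gap 15.01823612451654 grip 4.004650712013245
can s 152.97924000964323 241.4603027071007 l -29.565992841305874 31.623342719249273
```

View pics/c5.png

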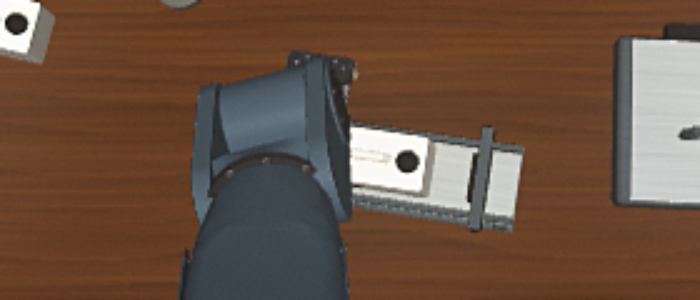

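Leading end at s ≈ 241 mm and straight; about 40 mm remain to the buffer at (472,178). Slowing down.

move_arm(increments="-3 0 0 0 0 0 15;-6 0 0 0 0 0 15;-9 0 0 0 0 0 15;-12 0 0 0 0 0 15;-15 0 0 0 0 0 15;-18 0 0 0 0 0 15;-21 0 0 0 0 0 15;-23 0 0 0 0 0 15")

```text
t: 12.73
ee_pos: [0.4979, 0.0146, 0.0596]
orientation: [179.7, 8.8, 80.5]
force: [1.3, 9.0, 3.1]
finger_gap: 0.164
grasp_force: 4.2
```

move_arm(increments="-1 0 0 0 0 0 15;-2 0 0 0 0 0 15;-3 0 0 0 0 0 15;-4 0 0 0 0 0 15")

```text
t: 13.07
ee_pos: [0.4972, 0.0109, 0.0601]
orientation: [179.7, 8.8, 80.5]
force: [1.0, 8.8, 3.1]
finger_gap: 0.163
grasp_force: 4.3
```

```bash
python3 -c "
from h import *
dc()"
```

```text
t 13.0667 deck s,side,h [147.5   0.4  29.4] F s,side,n [-8.31 -0.44  4.41] gap 15.151633780268227 grip 4.257439523935318
```

move_arm(increments="-1 0 0 0 0 0 15;-2 0 0 0 0 0 15;-3 0 0 0 0 0 15")

```text
t: 13.32
ee_pos: [0.4968, 0.008, 0.0606]
orientation: [179.7, 8.8, 80.5]
force: [2.8, 8.4, 3.6]
finger_gap: 0.159
grasp_force: 4.3
```

```bash
python3 -c "
from h import *
dc()"
```

```text
t 13.3167 deck s,side,h [150.5   0.4  29.4] F s,side,n [-8.1   1.35  4.91] gap 14.823291804802754 grip 4.288947656750679
```

move_arm(increments="-0.7 0 0 0 0 0 15;-1.4 0 0 0 0 0 15;-2 0 0 0 0 0 15")

```text
t: 13.57
ee_pos: [0.4964, 0.006, 0.0609]
orientation: [179.7, 8.8, 80.5]
force: [1.5, 8.3, 3.5]
finger_gap: 0.16
grasp_force: 4.3
```

move_arm(increments="-0.7 0 0 0 0 0 15;-1.4 0 0 0 0 0 15;-2 0 0 0 0 0 15")

```text
t: 13.82
ee_pos: [0.4961, 0.0041, 0.0612]
orientation: [179.7, 8.8, 80.5]
force: [1.3, 8.8, 3.6]
finger_gap: 0.168
grasp_force: 4.3
```

move_arm(increments="-0.7 0 0 0 0 0 15;-1.4 0 0 0 0 0 15")

```text
t: 13.98
ee_pos: [0.4959, 0.0028, 0.0614]
orientation: [179.7, 8.8, 80.5]
force: [1.1, 9.1, 3.5]
finger_gap: 0.162
grasp_force: 4.3
```

move_arm(increments="-0.7 0 0 0 0 0 15;-1.4 0 0 0 0 0 15")

```text
t: 14.15
ee_pos: [0.4956, 0.0014, 0.0617]
orientation: [179.7, 8.8, 80.5]
force: [0.8, 9.4, 3.2]
finger_gap: 0.164
grasp_force: 4.4
```

move_arm(increments="-0.5 0 0 0 0 0 15;-1 0 0 0 0 0 15")

```text
t: 14.32
ee_pos: [0.4955, 0.0004, 0.0618]
orientation: [179.7, 8.8, 80.5]
force: [1.1, 8.7, 3.0]
finger_gap: 0.164
grasp_force: 4.4
```

move_arm(increments="-0.5 0 0 0 0 0 15;-1 0 0 0 0 0 15")

```text
t: 14.48
ee_pos: [0.4953, -0.0005, 0.062]
orientation: [179.7, 8.8, 80.5]
force: [1.8, 9.3, 3.2]
finger_gap: 0.166
grasp_force: 4.4
```

move_arm(increments="-0.5 0 0 0 0 0 15;-1 0 0 0 0 0 15")

```text
t: 14.65
ee_pos: [0.4952, -0.0015, 0.0621]
orientation: [179.7, 8.8, 80.5]
force: [1.6, 10.4, 3.7]
finger_gap: 0.158
grasp_force: 4.4
```

move_arm(increments="-0.5 0 0 0 0 0 15;-1 0 0 0 0 0 15")

```text
t: 14.82
ee_pos: [0.495, -0.0025, 0.0623]
orientation: [179.7, 8.8, 80.5]
force: [1.9, 10.3, 4.8]
finger_gap: 0.159
grasp_force: 4.4
```

move_arm(increments="-0.5 0 0 0 0 0 15;-1 0 0 0 0 0 15")

```text
t: 14.98
ee_pos: [0.4949, -0.0035, 0.0624]
orientation: [179.7, 8.8, 80.5]
force: [1.2, 9.9, 3.8]
finger_gap: 0.157
grasp_force: 4.4
```

```bash
python3 -c "
from h import *
dc()"
```

```text
t 14.9833 deck s,side,h [162.2   0.5  29.4] F s,side,n [-9.21 -0.47  5.31] gap 14.603529512657625 grip 4.420274198055267
```

move_arm(increments="-0.5 0 0 0 0 0 15;-1 0 0 0 0 0 15")

```text
t: 15.15
ee_pos: [0.4947, -0.0044, 0.0626]
orientation: [179.7, 8.8, 80.5]
force: [1.6, 9.5, 4.0]
finger_gap: 0.162
grasp_force: 4.4
```

move_arm(increments="-0.5 0 0 0 0 0 15;-1 0 0 0 0 0 15")

```text
t: 15.32
ee_pos: [0.4945, -0.0054, 0.0627]
orientation: [179.7, 8.8, 80.5]
force: [1.6, 9.7, 3.0]
finger_gap: 0.16
grasp_force: 4.4
```

Run:
```python
from fit import *
dc()
x,n=deckR();y=np.cross(n,x)
im,d,P=cloud("top")
cv2.imwrite('pics/c6.png',cv2.resize(im[205:275,250:350,::-1],(800,560),interpolation=cv2.INTER_CUBIC))
L=(P-LOW)*1000;s,l,h=L@x,L@y,L@n
w=(im.min(-1)>140)&(h>70)&(h<86)&(abs(l)<40);print('can s',s[w].min(),s[w].max(),'l',l[w].min(),l[w].max())
for r in(-20,0,20):
    m=(abs(l-r)<1.5)&(s>255)&(s<315);o=np.argsort(s[m]);print(r,[(int(a),int(b),int(c)) for a,b,c in zip(s[m][o],h[m][o],im.mean(-1)[m][o])])
```

```text
t 15.3167 deck s,side,h [164.2   0.4  29.4] F s,side,n [-9.2  -0.    4.47] gap 14.853627777981117 grip 4.44274976849556
can s 203.69864481563488 284.6526793905692 l -29.175212645537805 32.17496309917223
-20 [(256, 77, 248), (259, 75, 248), (262, 76, 248), (264, 75, 248), (267, 78, 248), (270, 74, 249), (270, 81, 249), (273, 79, 249), (277, 84, 249), (278, 72, 251), (281, 77, 254), (284, 73, 190), (284, 43, 143), (284, 75, 144), (284, 12, 111), (284, 51, 138), (288, 32, 35), (291, 27, 44), (294, 32, 103), (297, 31, 99), (300, 35, 101), (303, 38, 96), (306, 32, 80), (307, 6, 84), (312, -6, 209), (312, 1, 209)]
0 [(255, 90, 12), (258, 94, 41), (260, 92, 46), (262, 82, 51), (263, 93, 50), (266, 89, 53), (269, 93, 51), (271, 85, 53), (274, 90, 45), (276, 87, 53), (279, 79, 241), (282, 81, 255), (284, 80, 195), (284, 51, 140), (284, 15, 111), (289, 35, 39), (291, 31, 43), (295, 38, 111), (297, 31, 100), (300, 35, 101), (300, 40, 99), (303, 36, 101), (306, 33, 78), (306, 2, 86), (309, -1, 224), (312, -2, 209)]
20 [(256, 81, 248), (259, 80, 248), (262, 79, 252), (264, 73, 251), (267, 77, 250), (270, 78, 249), (278, 79, 251), (281, 77, 254), (283, 38, 141), (284, 76, 198), (284, 47, 139), (288, 29, 36), (291, 27, 46), (294, 31, 106), (300, 37, 99), (303, 37, 102), (306, 35, 79), (306, 5, 88), (309, -7, 225), (309, 4, 224), (312, 2, 213)]
```

View pics/c6.png

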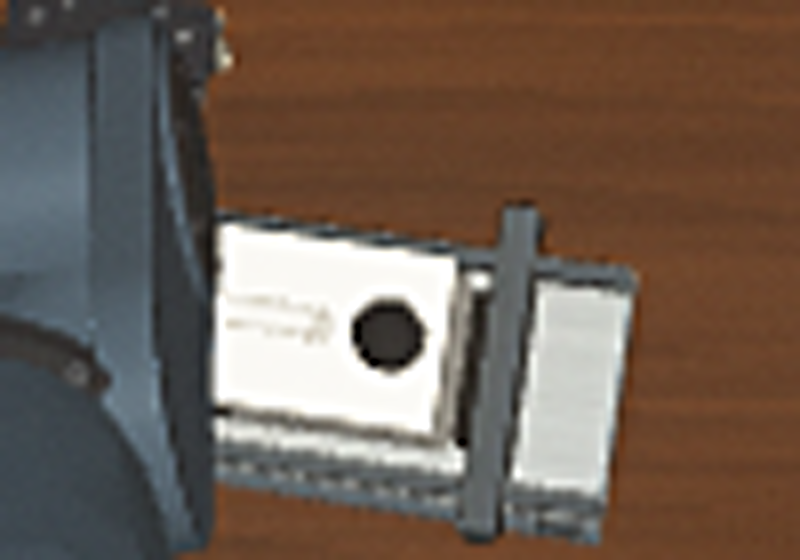

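The canister's far end (s ≈ 285 mm) is now just short of the dark buffer (about 287 mm, at (470,370)). Continuing in small steps.

move_arm(increments="-0.5 0 0 0 0 0 15;-1 0 0 0 0 0 15")

```text
t: 15.53
ee_pos: [0.4944, -0.0064, 0.0629]
orientation: [179.7, 8.8, 80.5]
force: [1.9, 9.0, 3.3]
finger_gap: 0.16
grasp_force: 4.5
```

move_arm(increments="-0.4 0 0 0 0 0 15;-0.8 0 0 0 0 0 15")

```text
t: 15.7
ee_pos: [0.4942, -0.0072, 0.063]
orientation: [179.7, 8.8, 80.5]
force: [1.8, 10.1, 4.1]
finger_gap: 0.161
grasp_force: 4.5
```

move_arm(increments="-0.4 0 0 0 0 0 15;-0.8 0 0 0 0 0 15")

```text
t: 15.87
ee_pos: [0.4941, -0.0079, 0.0631]
orientation: [179.7, 8.8, 80.5]
force: [1.7, 9.6, 3.5]
finger_gap: 0.161
grasp_force: 4.9
```

move_arm(increments="-0.4 0 0 0 0 0 15;-0.8 0 0 0 0 0 15")

```text
t: 16.03
ee_pos: [0.494, -0.0085, 0.0633]
orientation: [179.7, 8.8, 80.5]
force: [3.1, 12.5, 3.8]
finger_gap: 0.161
grasp_force: 6.2
```

Contact beginning (grip reading and force are rising). One more small step to confirm.

move_arm(increments="-0.4 0 0 0 0 0 15;-0.8 0 0 0 0 0 15;-0.8 0 0 0 0 0 15")

```text
t: 16.28
ee_pos: [0.494, -0.009, 0.0634]
orientation: [179.7, 8.8, 80.5]
force: [2.8, 14.9, 2.7]
finger_gap: 0.158
grasp_force: 6.8
```

```bash
python3 -c "
from h import *
dc()"
```

```text
t 16.2833 deck s,side,h [167.9   0.5  29.5] F s,side,n [-14.54   0.3    5.07] gap 14.712066669950591 grip 6.75698809325695
```

The stop is met: about 5.5 N above sliding force. Backing off gently, then up and clear.

move_arm(increments="0.5 0 0 0 0 0 15;1 0 0 0 0 0 15;2 0 0 0 0 0 15;5 0 0 0 0 0 15;15 0 0 0 0 0 15;30 0 0 0 0 0 15;50 0 0 0 0 0 15;70 0 0 0 0 0 15")

```text
t: 16.95
ee_pos: [0.5045, 0.059, 0.0517]
orientation: [179.8, 8.9, 80.4]
force: [-0.9, -0.1, -0.3]
finger_gap: 0.16
grasp_force: 0.0
```

move_arm(increments="40 0 -20 0 0 0 15;70 0 -40 0 0 0 15;100 0 -70 0 0 0 15;120 0 -100 0 0 0 15;140 0 -130 0 0 0 15;140 0 -130 0 0 0 15;140 0 -130 0 0 0 15")

```text
t: 17.53
ee_pos: [0.5304, 0.2158, 0.1594]
orientation: [179.7, 8.8, 80.6]
force: [-0.4, -0.1, -0.8]
finger_gap: 0.16
grasp_force: 0.0
```

Run:
```python
from fit import *
dc()
x,n=deckR();y=np.cross(n,x)
im,d,P=cloud("top")
cv2.imwrite('pics/c7.png',cv2.resize(im[190:290,200:350,::-1],(750,500),interpolation=cv2.INTER_CUBIC))
L=(P-LOW)*1000;s,l,h=L@x,L@y,L@n
w=(im.min(-1)>140)&(h>70)&(h<86)&(abs(l)<40);print('can s',s[w].min(),s[w].max(),'l',l[w].min(),l[w].max(), rect(np.where((im.min(-1)>140)[...,None],np.stack([s,l,h],-1)/1000,np.nan),.07,.086,(.23,0),.09))
```

```text
t 17.5333 deck s,side,h [-42.   -0.6 159.9] F s,side,n [ 0.07 -0.38 -0.84] gap 14.843004620572032 grip 0.0
can s 178.17090379890254 287.70995581226845 l -29.27207048578601 31.775299188368457 (742, 232.9, 1.2, 109.5, 61.0, 179.9)
```

View pics/c7.png

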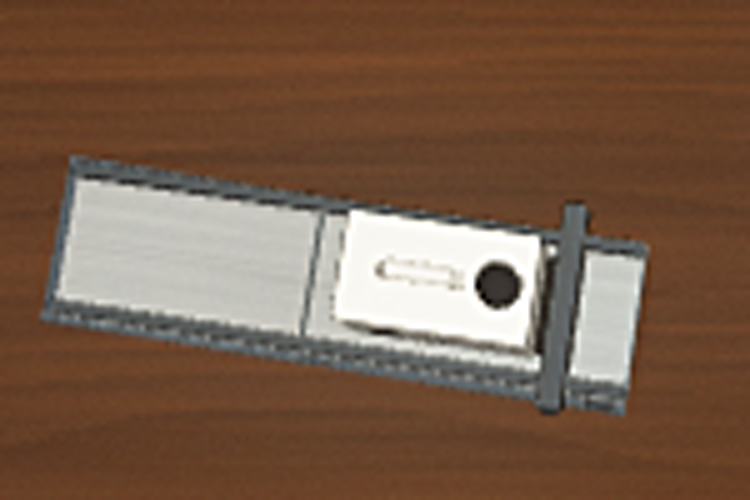

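The canister rests straight against the buffer (far end at about (543,290), s ≈ 288 mm), and the gripper is clear. Handing in.

```bash
python3 -c "
from bench import *
print(job_done())"
```

```text
the job is handed in; nothing more can be done
None
```

I set the canister nearest the base down at the foot of the rest, let go, and pushed it up to the crossbar stop. It met the stop at about 5.5 N over the sliding force and rests against it, with the arm clear, the other things untouched, and the job handed in at about 17.6 s.

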